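# Stir the drying beads in the bowl

### The job

Take the green-handled wooden stick from its green holder and stir the drying beads in the white bowl: put the tip down near the bottom on the side of the blue tab and, keeping it down and about halfway between the middle and the wall, sweep it one full turn clockwise (seen from above) back to the tab, so that most of the beads are shifted. Keep all the beads in the bowl, and finally stand the stick back in its green holder, tip down and fully home.

Things in the scene. Friction and masses are not known exactly. Their poses are not given: they have to be found in the camera images.
- stirrer: Round stirring stick, loose: pale wooden shaft 16 mm in diameter and 110 mm long, then a green round handle 24 mm in diameter and 90 mm long; 200 mm in all, about 60 g. Origin: centre of the flat wooden lower end (the stirring tip); +z runs along the stick to the handle's top. At the start it stands upright in the green holder, handle up.
- stand: Green plastic holder fixed to the desk, 82 mm tall: an upright round tube, bore 24 mm in diameter, widening above 58 mm height into a funnel whose mouth is 52 mm inside (60 mm outside). Origin: centre of its underside, z up. The bore's floor is 6 mm above the origin; the stick stands on it. (A similar black holder carries a red-handled nut driver; it may stand in the way, its top 136 mm above the desk.)
- bowl: White round bowl fixed to the desk, 58 mm tall, 152 mm across the rim, walls 4 mm thick, slightly flared; its flat inner floor, 6 mm above the origin, is 118 mm across. A blue tab (22 x 24 mm) sticks out from the rim: the mark. Origin: centre of the underside, z up; the tab lies toward the bowl's own -x. Seen from above, a clockwise turn from the tab goes -x, +y, +x, -y, back to -x.
- bead0: Amber round drying bead, a loose 24 mm ball of 14 g, one of six lying in one layer on the white bowl's floor. Origin: its centre. At the start one bead lies in the middle and five about 36 mm from it; the floor on the blue tab's side is free of beads.
- bead1: Orange round drying bead, a loose 24 mm ball of 14 g, one of six lying in one layer on the white bowl's floor. Origin: its centre.
- bead2: Amber round drying bead, a loose 24 mm ball of 14 g, one of six lying in one layer on the white bowl's floor. Origin: its centre.
- bead3: Orange round drying bead, a loose 24 mm ball of 14 g, one of six lying in one layer on the white bowl's floor. Origin: its centre.
- bead4: Amber round drying bead, a loose 24 mm ball of 14 g, one of six lying in one layer on the white bowl's floor. Origin: its centre.
- bead5: Orange round drying bead, a loose 24 mm ball of 14 g, one of six lying in one layer on the white bowl's floor. Origin: its centre.

How it is judged (in metres and radians):
On the way, in this order (a step that is already met when the one before it is completed fails the run):
1. The stick's tip is down among the beads at the blue tab's side of the white bowl (z of stirrer in the frame of bowl between 0 and 0.022 m and x of stirrer in the frame of bowl between -0.06 and -0.02 m and y of stirrer in the frame of bowl between -0.019 and 0.019 m), for 0.05 s.
2. The tip has swept clockwise to the side a quarter turn on, still down among the beads (z of stirrer in the frame of bowl between 0 and 0.022 m and y of stirrer in the frame of bowl between 0.02 and 0.06 m and x of stirrer in the frame of bowl between -0.019 and 0.019 m), for 0.05 s.
3. The tip has swept on to the side opposite the tab (z of stirrer in the frame of bowl between 0 and 0.022 m and x of stirrer in the frame of bowl between 0.02 and 0.06 m and y of stirrer in the frame of bowl between -0.019 and 0.019 m), for 0.05 s.
4. The tip has swept on to the third quarter (z of stirrer in the frame of bowl between 0 and 0.022 m and y of stirrer in the frame of bowl between -0.06 and -0.02 m and x of stirrer in the frame of bowl between -0.019 and 0.019 m), for 0.05 s.
5. The tip is back at the tab's side: one full clockwise turn (all of step 1), for 0.05 s.
At the end, for the whole second after the job is handed in: The stick stands at rest in the green holder, tip down on the bore's floor (within 10 mm) and within 15 degrees of upright; all six beads are in the white bowl, and at least four of them lie 15 mm or more from where they started (horizontal distance between stirrer and stand below 0.013 m and z of stirrer in the frame of stand below 0.016 m and angle between stirrer's own z axis and vertical below 0.26 rad and linear speed of stirrer below 0.03 m/s and horizontal distance between each of bead0, bead1, bead2, bead3, bead4, bead5 and bowl below 0.07 m and height (world z) of each of bead0, bead1, bead2, bead3, bead4, bead5 below 0.055 m and not (distance of each of bead0, bead1, bead2 from where it was at the start of the episode below 0.015 m or distance of each of bead0, bead1, bead3 from where it was at the start of the episode below 0.015 m or distance of each of bead0, bead1, bead4 from where it was at the start of the episode below 0.015 m or distance of each of bead0, bead1, bead5 from where it was at the start of the episode below 0.015 m or distance of each of bead0, bead2, bead3 from where it was at the start of the episode below 0.015 m or distance of each of bead0, bead2, bead4 from where it was at the start of the episode below 0.015 m or distance of each of bead0, bead2, bead5 from where it was at the start of the episode below 0.015 m or distance of each of bead0, bead3, bead4 from where it was at the start of the episode below 0.015 m or distance of each of bead0, bead3, bead5 from where it was at the start of the episode below 0.015 m or distance of each of bead0, bead4, bead5 from where it was at the start of the episode below 0.015 m or distance of each of bead1, bead2, bead3 from where it was at the start of the episode below 0.015 m or distance of each of bead1, bead2, bead4 from where it was at the start of the episode below 0.015 m or distance of each of bead1, bead2, bead5 from where it was at the start of the episode below 0.015 m or distance of each of bead1, bead3, bead4 from where it was at the start of the episode below 0.015 m or distance of each of bead1, bead3, bead5 from where it was at the start of the episode below 0.015 m or distance of each of bead1, bead4, bead5 from where it was at the start of the episode below 0.015 m or distance of each of bead2, bead3, bead4 from where it was at the start of the episode below 0.015 m or distance of each of bead2, bead3, bead5 from where it was at the start of the episode below 0.015 m or distance of each of bead2, bead4, bead5 from where it was at the start of the episode below 0.015 m or distance of each of bead3, bead4, bead5 from where it was at the start of the episode below 0.015 m)); the robot touches nothing.
It also fails if it takes over 64 s, if anything falls off the work surface, if the arm or the gripper's body presses on something with over 40 N, if the wrist force passes 120 N, or if a joint passes its speed limit or range.

### The arm

A 6-joint arm with a two-finger parallel gripper is mounted at the origin on the work surface. World frame = base frame: x ahead of the robot, y to its left, z up, the work surface at z = 0. Lengths are in mm, angles in rad, forces in N, time in s.
With the tool pointing down it reaches from about 325 to 900 mm from the base axis. Payload 6.1 kg.
Tool frame: the origin (TCP) lies midway between the tips of the shut fingers; the grasp point (between the pads) lies 19 mm behind it (ctrl.pinch_z is the distance from the TCP to the grasp point, in mm); z points along the fingers, y is the line along which they close (so a half turn about z gives the same grasp; the last joint's range is limited). The gripper opens to 85 mm and grips with 20 to 120 N. Pads are 22 mm wide; open, the fingers measure 114 mm over their backs; the gripper's body (76 mm by 85 mm) begins 54 mm behind the grasp point. The pads swing forward as they close: fully open they stand 13 mm farther back than shut.
Start: joints at [1.059, 0.22, 1.526, -0, 1.395, -0.126], TCP at [235.186, 579.054, 231.3] pointing down, gripper open.
Joint ranges: [-2.98, 2.98], [-0.91, 2.08], [0.09, 2.57], [-1.24, 4.39], [0.2, 2.65], [-2.68, 2.68]. Speed limits (rad/s): [2.57, 2.57, 3.01, 3.14, 3.14, 3.14].

### API

Orientations are given as a 3x3 rotation matrix whose columns are the frame's x, y, z axes.
In Python, from cell import ctrl, kin, snapshot, workorder, nets, sensors gives the robot as it stands. Calls block until the motion is done:
- ctrl.move_to(position, orientation): joint-space move of the TCP to a pose.
- ctrl.move_l(position, rotation=None, vel=150, f_stop=None): straight line of the TCP; rotation=None keeps the orientation; vel is the mean speed in mm/s. With f_stop (N) it stops when the force on the tool has changed by that much, and returns True; else False.
- ctrl.move_joints(angles): joint-space move.
- ctrl.open_jaws() and ctrl.close_gripper(): open the fingers fully, or close them until they stop; the grip force is fixed at half the most.
- ctrl.wait(seconds).
- kin.inverse_kinematics(position, orientation): joint angles nearest the present ones, or None.
- snapshot(name): name is "scene" or "side" or "wrist"; returns a dict with "frame" (384x512x3 uint8, blue, green, red), "camera_matrix" (3x3 intrinsics, pixels), "eye" and "orientation" of the camera in the world. Camera axes: x right, y up, looking along -z (the intrinsics and any distortion apply to the point x, -y, -z); pixel columns grow to the right and rows downward; lengths in mm; the calibration is good to about 2 mm. A picture is of the moment at which its call begins. There is no depth.
A pose or a line that the arm cannot do raises ctrl.PlanningError and nothing moves.
- workorder.sign_off(): hands the job in; it is judged then, once.
Trained networks look in a picture, given as the dict that the camera call returned (one of the last four; its "shot" number tells which), for a name from the list of things; names that differ only in an ending like _2 or _b are one class to them, and where a whole thing is asked for, a point or a joint stands for the part that bears it (a point fixed in the world has none). Each returns a list of dicts, best first, with "conf" (0 to 1); they miss things now and then, are a little off and sometimes report something else, mostly with a low value. They report only what shows in the picture. A call takes as long as a camera call.
- nets.regions_of(target, picture): "mask" (384x512 bool, what is visible of it) and "bbox" ([centre column, centre row, width, height] in pixels, round what is visible of it).
- nets.landmark_of(target, picture): "at" ([column, row] in pixels: a listed point, or the origin of a listed thing).
Readings, each from a call of its own:
- sensors.read_t(): time.
- sensors.read_qpos(): joint angles.
- sensors.read_dq(): joint speeds.
- sensors.read_joint_efforts(): joint torques, N m.
- sensors.read_position(): TCP position.
- sensors.read_tool_rot(): TCP orientation.
- sensors.read_wrist_force(): force on the tool from outside, world axes, zero at the start.
- sensors.read_ft_torque(): the same for the moment, N m.
- sensors.read_finger_gap(): finger opening in mm.
- sensors.read_gripper_force(): force on a finger pad.
Only numpy, scipy, OpenCV 4.12 (cv2) and the standard library are available. Lean on these libraries where they do the work, as an engineer would, in place of code of your own. Each camera call takes 0.05 s, during which the arm holds its last target. There are 200 camera calls.

## Working session

There is one attempt and no reset: what is moved stays moved. The work goes in short steps, each a Python script; the robot and the scene stay as the last script left them, time stands still between calls to the robot, and variables do not carry over. Pictures are saved under pics/ and viewed, at most 10 in all, crops included, and the job is handed in when it is done.

```bash
mkdir -p pics; ls; cat > h.py <<'E'
import numpy as np, cv2
from cell import ctrl, kin, snapshot, workorder, nets, sensors
def ray(s,px):
    K=np.array(s["camera_matrix"],float); d=s.get("distortion")
    p=np.array([[px]],float)
    u=cv2.undistortPoints(p,K,np.array(d,float) if d is not None else None)[0,0]
    R=np.array(s["orientation"]); v=R@np.array([u[0],-u[1],-1.0])
    return np.array(s["eye"],float),v/np.linalg.norm(v)
def at_z(s,px,z):
    e,v=ray(s,px); return e+v*(z-e[2])/v[2]
def tri(rs):
    A=np.zeros((3,3));b=np.zeros(3)
    for e,v in rs:
        P=np.eye(3)-np.outer(v,v);A+=P;b+=P@e
    x=np.linalg.solve(A,b)
    return x,[np.linalg.norm(np.cross(x-e,v)) for e,v in rs]
def proj(s,X):
    R=np.array(s["orientation"]);c=R.T@(np.array(X,float)-np.array(s["eye"]))
    K=np.array(s["camera_matrix"]);q=K@np.array([c[0],-c[1],-c[2]]);return q[:2]/q[2]
E
python3 - <<'E'
from h import *
ims=[]
for n in ["scene","side","wrist"]:
    s=snapshot(n)
    print(n,[k for k in s],np.round(s["eye"]),np.round(s["orientation"],2).tolist())
    f=s["frame"].copy()
    for t in ["stirrer","stand","bowl","bead0"]:
        for r in nets.landmark_of(t,s)[:2]:
            print(t,"L",np.round(r["at"],1),round(r["conf"],2), np.round(at_z(s,r["at"],6 if t in("stirrer",) else 0),1))
        for r in nets.regions_of(t,s)[:2]: print(t,"R",np.round(r["bbox"],1),round(r["conf"],2))
    cv2.imwrite(f"pics/{n}0.png",f); ims.append(f)
cv2.imwrite("pics/a.png",cv2.resize(np.vstack([np.hstack(ims[:2]),np.hstack([ims[2],ims[2]*0])]),(800,600)))
print(sensors.read_t())
E
```

```text
pics
scene ['frame', 'camera_matrix', 'eye', 'orientation', 'shot'] [1047. -730.  646.] [[0.79, -0.36, 0.49], [0.61, 0.44, -0.66], [0.02, 0.82, 0.57]]
stirrer L [189.7 255.2] 0.38 [ 553.1 -243.7    6. ]
stirrer R [265.1 186.6  21.1  43.6] 0.69
stirrer R [266.  149.3  15.7  61.2] 0.63
stand L [263.  200.4] 0.8 [554.5   2.8   0. ]
stand R [263.5 187.2  22.7  42.5] 0.57
stand R [205.3 244.8  10.5  12.7] 0.41
bowl L [187.5 260.7] 0.8 [ 555.9 -253.3    0. ]
bowl R [183.5 248.2  91.4  66.3] 0.6
bowl R [189.2 254.2  11.9  13.1] 0.46
bead0 L [195.4 268. ] 0.51 [ 581.6 -258.6    0. ]
bead0 L [204.7 244.5] 0.48 [ 550.6 -196.7    0. ]
bead0 R [185.6 241.2  12.   11.4] 0.7
bead0 R [203.3 245.4  12.7  14. ] 0.58
side ['frame', 'camera_matrix', 'eye', 'orientation', 'shot'] [ 314. -566.  498.] [[0.94, 0.19, -0.28], [-0.34, 0.56, -0.76], [0.02, 0.81, 0.59]]
stirrer R [271.1 152.1  16.9  67.7] 0.97
stand L [265.7 201.2] 0.77 [564.1  11.9   0. ]
stand L [329.2 303.8] 0.56 [ 563.2 -276.3   -0. ]
stand R [265.4 190.1  30.7  47.5] 0.85
stand R [270.8 151.4  14.8  66.4] 0.46
bowl L [320.9 291.9] 0.65 [ 561.8 -250.7   -0. ]
bowl R [325.1 281.8  95.   85.1] 0.94
bead0 L [335.5 275.3] 0.74 [ 604.2 -227.3    0. ]
bead0 L [297.8 279.5] 0.65 [ 535.9 -213.7    0. ]
bead0 R [344.4 290.9  11.8  16.9] 0.72
bead0 R [322.8 286.8  13.3  17.8] 0.65
wrist ['frame', 'camera_matrix', 'eye', 'orientation', 'shot'] [172. 605. 374.] [[0.38, -0.89, -0.25], [0.93, 0.36, 0.1], [-0.0, -0.27, 0.96]]
1.35
```

View pics/a.png

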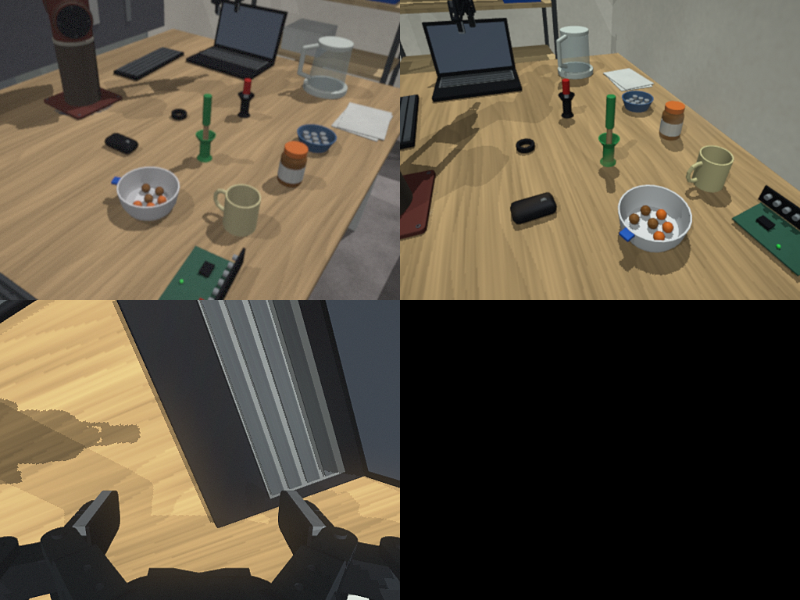

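```bash
python3 - <<'E'
from h import *
R0=np.array(sensors.read_tool_rot());print(np.round(R0,2).tolist())
for y in np.arange(0,360,45):
    a=np.radians(y);c,s=np.cos(a),np.sin(a)
    R=np.array([[c,s,0],[s,-c,0],[0,0,-1]])
    q=[kin.inverse_kinematics(p,R) for p in ([556,6,400],[556,6,160],[556,-250,330],[560,-215,180],[600,-250,180])]
    print(y,[None if k is None else np.round(k,1).tolist() for k in q])
E
```

```text
[[-0.93, 0.38, -0.0], [0.38, 0.93, -0.0], [0.0, -0.0, -1.0]]
0 [[-0.1, 0.0, 1.5, -0.0, 1.7, 1.4], [-0.1, 0.1, 1.8, -0.0, 1.2, 1.4], [-0.6, 0.1, 1.4, -0.0, 1.6, 1.0], [-0.5, 0.2, 1.6, -0.0, 1.3, 1.1], [-0.5, 0.3, 1.5, -0.0, 1.3, 1.1]]
45 [[-0.1, 0.0, 1.5, -0.0, 1.7, 0.7], [-0.1, 0.1, 1.8, -0.0, 1.2, 0.7], [-0.6, 0.1, 1.4, -0.0, 1.6, 0.2], [-0.5, 0.2, 1.6, -0.0, 1.3, 0.3], [-0.5, 0.3, 1.5, -0.0, 1.3, 0.3]]
90 [[-0.1, 0.0, 1.5, -0.0, 1.7, -0.1], [-0.1, 0.1, 1.8, -0.0, 1.2, -0.1], [-0.6, 0.1, 1.4, -0.0, 1.6, -0.6], [-0.5, 0.2, 1.6, -0.0, 1.3, -0.5], [-0.5, 0.3, 1.5, -0.0, 1.3, -0.5]]
135 [[-0.1, 0.0, 1.5, -0.0, 1.7, -0.9], [-0.1, 0.1, 1.8, -0.0, 1.2, -0.9], [-0.6, 0.1, 1.4, -0.0, 1.6, -1.3], [-0.5, 0.2, 1.6, -0.0, 1.3, -1.3], [-0.5, 0.3, 1.5, -0.0, 1.3, -1.3]]
180 [[-0.1, 0.0, 1.5, -0.0, 1.7, -1.7], [-0.1, 0.1, 1.8, -0.0, 1.2, -1.7], [-0.6, 0.1, 1.4, -0.0, 1.6, -2.1], [-0.5, 0.2, 1.6, -0.0, 1.3, -2.1], [-0.5, 0.3, 1.5, -0.0, 1.3, -2.1]]
225 [[-0.1, 0.0, 1.5, -0.0, 1.7, -2.5], [-0.1, 0.1, 1.8, -0.0, 1.2, -2.5], None, None, None]
270 [None, None, [-0.6, 0.1, 1.4, -0.0, 1.6, 2.6], [-0.5, 0.2, 1.6, -0.0, 1.3, 2.6], [-0.5, 0.3, 1.5, -0.0, 1.3, 2.6]]
315 [[-0.1, 0.0, 1.5, -0.0, 1.7, 2.2], [-0.1, 0.1, 1.8, -0.0, 1.2, 2.2], [-0.6, 0.1, 1.4, -0.0, 1.6, 1.8], [-0.5, 0.2, 1.6, -0.0, 1.3, 1.9], [-0.5, 0.3, 1.5, -0.0, 1.3, 1.8]]
```

```bash
cat >> h.py <<'E'
R=np.array([[0,1,0],[1,0,0],[0,0,-1.]])
E
python3 - <<'E'
from h import *
ims=[]
for n,p in [("A",[556,6,400]),("B",[500,6,400]),("C",[560,-240,330]),("D",[520,-230,330])]:
    ctrl.move_to(p,R); s=snapshot("wrist"); print(n,np.round(s["eye"]),sensors.read_t())
    for t in (["stirrer","stand"] if n<"C" else ["bowl","bead0"]):
        for r in nets.landmark_of(t,s)[:2]: print(t,"L",np.round(r["at"],1),round(r["conf"],2),np.round(at_z(s,r["at"],6 if t=="stirrer" else 0),1))
        for r in nets.regions_of(t,s)[:2]: print(t,"R",np.round(r["bbox"],1),round(r["conf"],2))
    np.save(f"s{n}.npy",s,allow_pickle=True)
    ims.append(s["frame"])
cv2.imwrite("pics/b.png",cv2.resize(np.vstack([np.hstack(ims[:2]),np.hstack(ims[2:])]),(800,600)))
E
```

```text
A [555.  75. 543.] 3.8083
stirrer L [254.3 146.5] 0.6 [554.8  -1.4   6. ]
stirrer R [255.2 167.6  23.7  47.5] 0.71
stand L [255.  148.2] 0.81 [555.9  -5.    0. ]
stand R [255.  153.9  48.7  38.4] 0.55
B [498.  75. 544.] 4.3917
stirrer L [288.1 148.2] 0.79 [552.6  -5.2   6. ]
stirrer R [304.4 164.4  33.1  42.3] 0.69
stand L [288.9 147.8] 0.86 [554.5  -5.4   0. ]
stand R [296.9 155.3  46.5  43.5] 0.7
stand R [307.9 281.1  10.1  12.3] 0.41
C [ 559. -171.  474.] 5.6667
bowl L [253.9 153.2] 0.72 [ 559.1 -247.7    0. ]
bowl R [249.4 156.2 134.2 124.9] 0.67
bead0 L [255.  155.9] 0.77 [ 560.6 -251.5    0. ]
bead0 L [255.3 130.3] 0.73 [ 561.  -216.1    0. ]
bead0 R [274.4 170.   17.1  19.2] 0.8
bead0 R [251.2 182.5  18.8  14. ] 0.8
D [ 518. -161.  474.] 6.2
bowl L [283.5 158.3] 0.58 [ 560.  -245.5    0. ]
bowl R [281.5 166.7 135.4 123.2] 0.86
bead0 L [260.9 147.1] 0.63 [ 528.3 -229.7    0. ]
bead0 L [288.1 163.6] 0.59 [ 566.7 -253.     0. ]
bead0 R [288.1 136.7  18.6  17.8] 0.83
bead0 R [260.9 144.8  17.   15.5] 0.83
```

View pics/b.png

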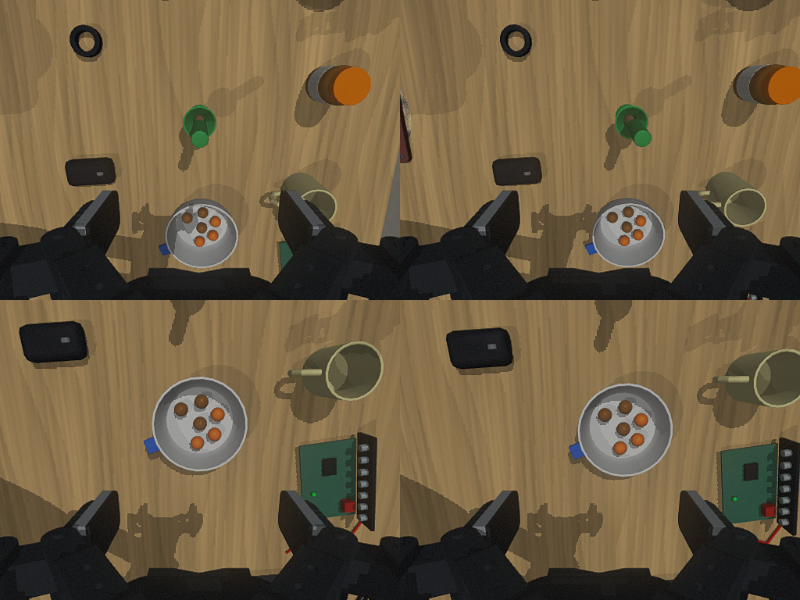

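```bash
cat > m.py <<'E'
from h import *
from scipy.optimize import least_squares
S={n:np.load(f"s{n}.npy",allow_pickle=True).item() for n in "ABCD"}
def circ(c,r,z,n=72):
    t=np.linspace(0,2*np.pi,n); return np.c_[c[0]+r*np.cos(t),c[1]+r*np.sin(t),0*t+z]
# bowl
E=[]
for n in "CD":
    s=S[n];h=cv2.cvtColor(s["frame"],cv2.COLOR_BGR2HSV)
    b=cv2.inRange(h,(105,120,60),(130,255,255))
    k,l,st,ce=cv2.connectedComponentsWithStats(b); i=1+np.argmax(st[1:,4])
    tab=at_z(s,ce[i],52)
    w=cv2.inRange(h,(0,0,90),(180,50,255)); w[300:]=0
    k,l,st,ce=cv2.connectedComponentsWithStats(w); i=1+np.argmax(st[1:,4]); print(n,"white",st[i])
    cs=max(cv2.findContours((l==i).astype(np.uint8),cv2.RETR_EXTERNAL,cv2.CHAIN_APPROX_NONE)[0],key=cv2.contourArea)
    hull=cs[:,0].astype(float)
    P=np.array([at_z(s,p,58)[:2] for p in hull])
    f=lambda x:np.hypot(*(P-x[:2]).T)-x[2]
    r=least_squares(f,[560,-250,76],loss="soft_l1"); c=r.x
    print(c,"rms",np.median(abs(r.fun)),"tab",tab, np.hypot(*(tab[:2]-c[:2])),np.degrees(np.arctan2(*(tab[:2]-c[:2])[::-1])))
# green
o=[]
for n in "AB":
    s=S[n];h=cv2.cvtColor(s["frame"],cv2.COLOR_BGR2HSV)
    g=cv2.inRange(h,(45,80,20),(85,255,255)); g[260:]=0
    k,l,st,ce=cv2.connectedComponentsWithStats(g); i=1+np.argmax(st[1:,4]); print(n,"green",st[i])
    m=(l==i)
    ys,xs=np.nonzero(m); print("V",[np.percentile(h[...,2][m],q) for q in (10,50,90)])
    top=(m&(h[...,2]>np.percentile(h[...,2][m],60))).astype(np.uint8)
    k,l2,st,ce=cv2.connectedComponentsWithStats(top); j=1+np.argmax(st[1:,4]); print(st[j],ce[j],at_z(s,ce[j],206))
    crop=s["frame"][110:210,200:340]; crop=cv2.resize(crop,None,fx=5,fy=5,interpolation=cv2.INTER_CUBIC)
    o.append(crop[:,:400] if 0 else crop)
cv2.imwrite("pics/c.png",cv2.resize(np.vstack(o),(420,600)))
E
python3 m.py
```

```text
C white [ 194   98  123  122 8708]
[ 560.62948767 -248.1838828    74.88390107] rms 0.3158201173234403 tab [ 481.7339318  -281.26645419   52.        ] 85.5509512926944 -157.25066758154193
D white [ 227  106  122  120 8527]
[ 560.56819512 -248.26097344   74.89914706] rms 0.28870401803919776 tab [ 481.99459152 -281.26989618   52.        ] 85.22558397667149 -157.21262988549745
A green [ 234  134   43   55 1584]
V [np.float64(65.0), np.float64(87.0), np.float64(120.0)]
[245 167  22  22 358] [255.17039106 177.75698324] [555.73202373  -4.53555628 206.        ]
B green [ 275  133   47   55 1693]
V [np.float64(61.0), np.float64(78.0), np.float64(116.0)]
[300 166  22  22 368] [310.45923913 176.76358696] [555.82501208  -4.55310733 206.        ]
```

View pics/c.png

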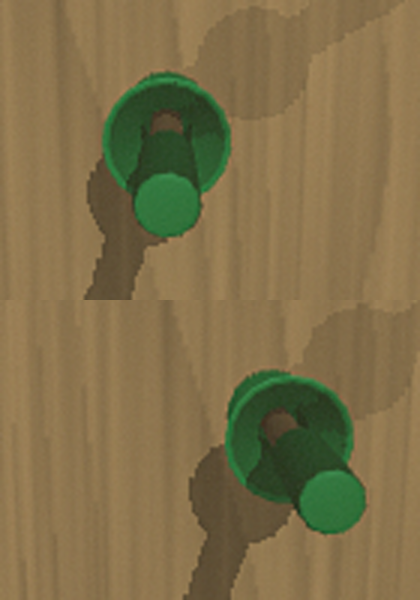

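```bash
python3 - <<'E'
from h import *
for n,p in (("A",[255.7,155.7]),("B",[296.3,156])):
    s=np.load(f"s{n}.npy",allow_pickle=True).item(); print(at_z(s,p,82))
x,y=555.8,-4.5
ctrl.move_to([x,y,300],R)
ctrl.move_l([x,y,145],vel=150,f_stop=15)
print(sensors.read_position(),sensors.read_t())
ctrl.close_gripper(); print(sensors.read_finger_gap(),sensors.read_gripper_force(),sensors.read_wrist_force())
ctrl.move_l([x,y,260],vel=120)
print(sensors.read_finger_gap(),sensors.read_wrist_force(),sensors.read_t())
ims=[]
for n in ("scene","side"):
    s=snapshot(n); f=s["frame"].copy()
    u=[proj(s,[x,y,z]) for z in (121,231,321)]
    print(n,u)
    for q in u: cv2.circle(f,tuple(int(round(v)) for v in q),1,(255,0,255),-1)
    c=u[1].astype(int); ims.append(cv2.resize(f[max(0,c[1]-70):c[1]+90,c[0]-60:c[0]+60],(400,533),interpolation=cv2.INTER_CUBIC))
cv2.imwrite("pics/d.png",np.hstack(ims))
E
```

```text
[556.71816271  -3.10092574  82.        ]
[556.39366108  -4.55785999  82.        ]
[556.62615535  -4.75756047 146.13924825] 8.5
22.91228461767827 58.65579843521118 [-0.61232719 -0.09251465  2.14725047]
22.638703672422803 [ 0.82604376 -0.06002026 -1.59474563] 10.2
scene [array([263.85871567, 157.13736987]), array([266.17017734, 110.73611523]), array([268.29731079,  68.03514279])]
side [array([267.21639925, 160.06509344]), array([269.71373135, 109.23021783]), array([272.16173975,  59.3993595 ])]
```

View pics/d.png

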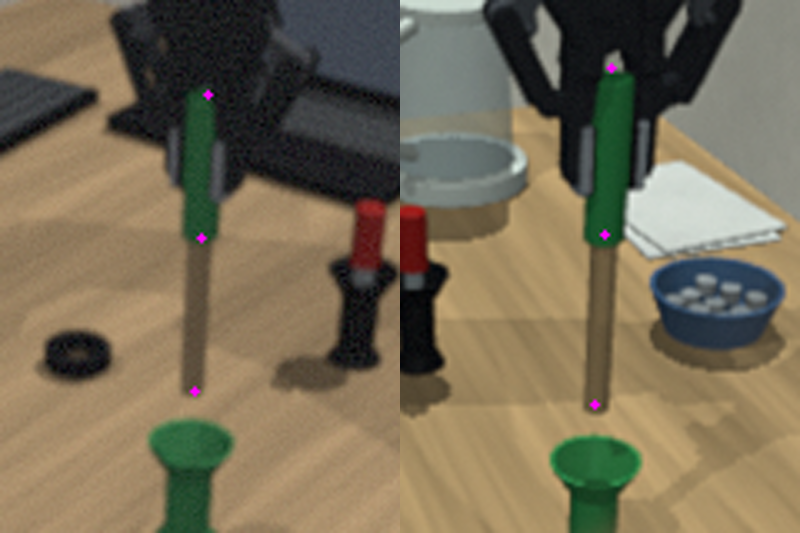

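```bash
python3 - <<'E'
from h import *
c=np.array([560.6,-248.2]); a0=np.radians(-157.2); r=40
P=lambda d:list(c+r*np.array([np.cos(a0-np.radians(d)),np.sin(a0-np.radians(d))]))
ctrl.move_l(P(0)+[260],vel=180)
print(ctrl.move_l(P(0)+[151],vel=80,f_stop=15),sensors.read_position(),sensors.read_t())
ctrl.wait(0.15)
fm=0
for d in np.arange(20,361,20):
    ctrl.move_l(P(d)+[151],vel=60); f=sensors.read_wrist_force(); fm=max(fm,np.linalg.norm(f[:2]))
    if d%60==0: print(d,np.round(f,1),np.round(sensors.read_position(),1))
ctrl.wait(0.15); print("fmax",fm)
ctrl.move_l(P(0)+[260],vel=100)
print(sensors.read_finger_gap(),sensors.read_t())
ctrl.move_l([520,-150,260],vel=180)
ims=[]
for n in ("scene","side","wrist"):
    s=snapshot(n); f=s["frame"].copy(); p=np.array(sensors.read_position())
    if n!="wrist":
        for z in (-139,-29,61): cv2.circle(f,tuple(int(round(v)) for v in proj(s,p+[0,0,z])),1,(255,0,255),-1)
        q=proj(s,[540,-200,100]).astype(int); f=f[max(0,q[1]-90):q[1]+90,q[0]-90:q[0]+90]
    ims.append(cv2.resize(f,(400,400 if n!="wrist" else 300)))
cv2.imwrite("pics/e.png",np.hstack(ims[:2]));cv2.imwrite("pics/e2.png",ims[2])
E
```

```text
False [ 524.13632181 -263.98298691  151.74928277] 13.4083
60 [ 0.2  0.3 -1. ] [ 528.9 -223.6  150.9]
120 [ 1.  -3.2  0. ] [ 565.6 -208.4  150.8]
180 [-4.3 -3.7 -0.2] [ 597.2 -233.   150.8]
240 [-5.5  3.1  1. ] [ 591.5 -271.9  150.6]
300 [-0.5  4.  -0.2] [ 555.3 -288.1  151. ]
360 [-0.   0.6 -0.3] [ 522.8 -264.   150.6]
fmax 6.309498532043968
22.718370251254036 21.85
```

View pics/e.png

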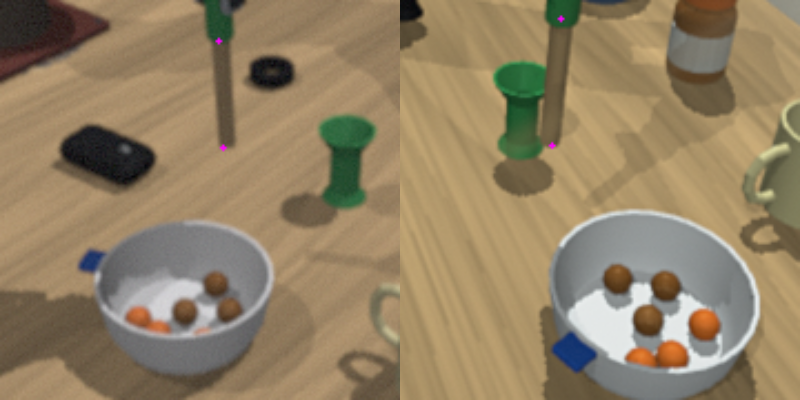

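View pics/e2.png

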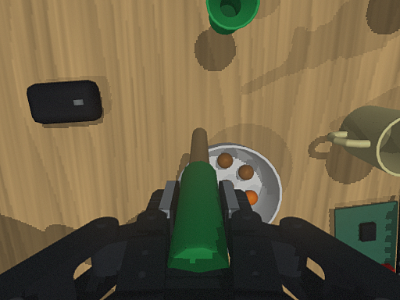

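```bash
python3 - <<'E'
from h import *
def beads(s):
    h=cv2.cvtColor(s["frame"],cv2.COLOR_BGR2HSV); o=[]
    for nm in ("bead0","bead1"):
        for r in nets.regions_of(nm,s):
            p=at_z(s,r["bbox"][:2],18)[:2]
            if r["conf"]<.3 or np.hypot(*(p-[560.6,-248.2]))>75 or any(np.hypot(*(p-a[0]))<12 for a in o): continue
            px=h[r["mask"]]; o.append((p,np.median(px[:,2])))
    return [(np.round(a).tolist(),int(v)) for a,v in o]
ctrl.move_to([560,-140,300],R)
s=snapshot("wrist");print("wrist",beads(s)); cv2.imwrite("pics/f.png",s["frame"])
s=snapshot("side");print("side",beads(s)); print(sensors.read_t())
s=np.load("sC.npy",allow_pickle=True).item()
f=s["frame"]; h=cv2.cvtColor(f,cv2.COLOR_BGR2HSV)
print("init",[(np.round(at_z(s,np.array(p)*1.28-[0,384],18)[:2]).tolist(),c) for p,c in [((181,409),'a'),((201,402),'a'),((200,424),'a'),((217,414),'o'),((214,435),'o'),((197,442),'o')]])
E
```

```text
wrist [([590.0, -225.0], 106), ([558.0, -283.0], 78)]
side [([593.0, -228.0], 96), ([567.0, -285.0], 172), ([539.0, -282.0], 164), ([562.0, -253.0], 106), ([602.0, -274.0], 163)]
23.425
init [([530.0, -226.0], 'a'), ([564.0, -215.0], 'a'), ([562.0, -252.0], 'a'), ([591.0, -235.0], 'o'), ([586.0, -272.0], 'o'), ([557.0, -284.0], 'o')]
```

View pics/f.png

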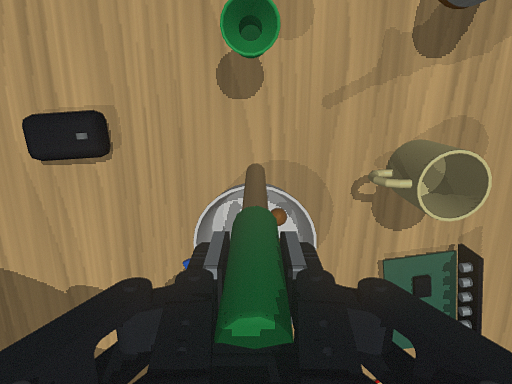

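```bash
python3 - <<'E'
from h import *
x,y=556,-4.3
ctrl.move_to([x,y,260],R); ctrl.wait(0.2)
print(ctrl.move_l([x,y,200],vel=100,f_stop=12),ctrl.move_l([x,y,147],vel=50,f_stop=12))
print(sensors.read_position(),sensors.read_wrist_force(),sensors.read_t())
E
```

```text
False True
[557.18564487  -5.48496629 196.75483876] [-0.42086948 -1.75420371  4.07539419] 25.3667
```

```bash
python3 - <<'E'
from h import *
ims=[]
for n in ("scene","side"):
    s=snapshot(n); f=s["frame"]; q=proj(s,[556,-4,120]).astype(int)
    ims.append(cv2.resize(f[q[1]-60:q[1]+60,q[0]-40:q[0]+40],(400,600),interpolation=cv2.INTER_CUBIC))
cv2.imwrite("pics/g.png",np.hstack(ims))
print(sensors.read_wrist_force(),sensors.read_ft_torque(),sensors.read_position())
E
```

```text
[-0.67882363 -1.46886834  4.99511808] [-0.51310203  0.24196362  0.01452435] [557.18800751  -5.5093258  196.86197375]
```

View pics/g.png

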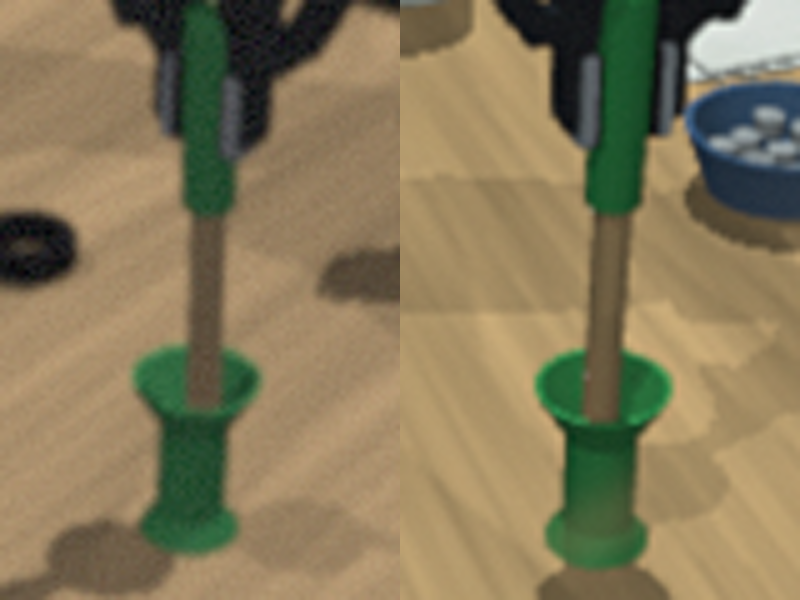

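```bash
python3 - <<'E'
from h import *
d=0.045;c,s_=np.cos(-d),np.sin(-d)
R2=np.array([[1,0,0],[0,c,-s_],[0,s_,c]])@R
p=[555.5,-4.3-19*d,0]
ctrl.move_l([p[0],p[1],235],rotation=R2,vel=60); ctrl.wait(.2)
print(sensors.read_position(),sensors.read_wrist_force(),sensors.read_t())
ims=[]
for n in ("scene","side"):
    s=snapshot(n); f=s["frame"].copy(); q=proj(s,[556,-4,140]).astype(int)
    f=cv2.resize(f[q[1]-60:q[1]+60,q[0]-40:q[0]+40],(400,600),interpolation=cv2.INTER_CUBIC)
    for z in (82,95,205):
        u=(proj(s,[556,-4.3,z])-q+[40,60])*5; cv2.circle(f,tuple(int(round(v)) for v in u),3,(255,0,255),-1)
    ims.append(f)
cv2.imwrite("pics/i.png",np.hstack(ims))
E
```

```text
[555.19628182  -5.22107248 234.41213738] [-0.71757642 -0.09060674 -0.33307818] 26.475
```

View pics/i.png

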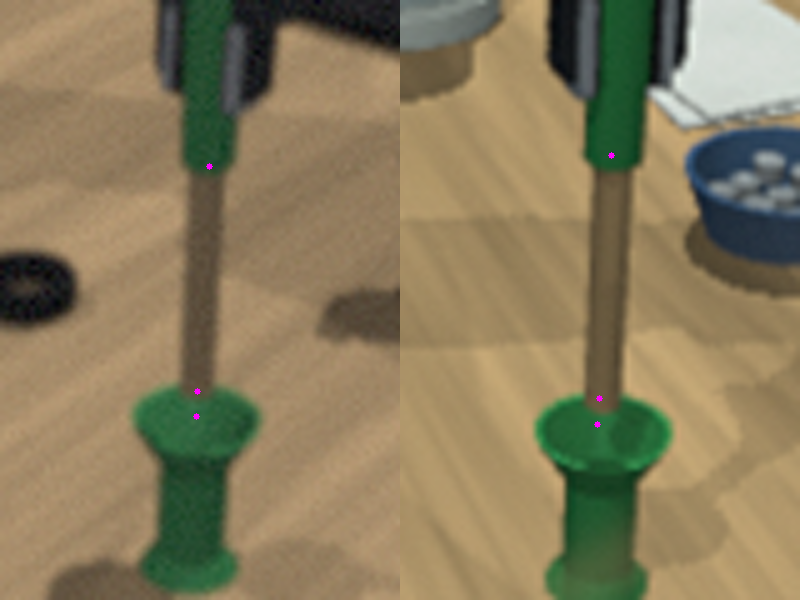

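```bash
python3 - <<'E'
from h import *
p=[555.5,-4.3-19*.045]
print(ctrl.move_l([*p,148],vel=50,f_stop=25),sensors.read_position(),sensors.read_wrist_force(),sensors.read_t())
E
```

```text
False [555.73955472  -5.19412596 148.37995385] [-0.13465086  0.13538329  0.01000702] 28.4667
```

```bash
python3 - <<'E'
from h import *
p=[555.5,-4.3-19*.045]
print(ctrl.move_l([*p,144],vel=20,f_stop=6),sensors.read_position(),sensors.read_wrist_force())
ctrl.open_jaws(); ctrl.wait(.3)
ctrl.move_l([*p,300],vel=120)
ctrl.move_to([500,6,400],R); ctrl.wait(.5)
s=snapshot("wrist");h=cv2.cvtColor(s["frame"],cv2.COLOR_BGR2HSV)
g=cv2.inRange(h,(45,80,20),(85,255,255)); g[260:]=0
k,l,st,ce=cv2.connectedComponentsWithStats(g); m=l==1+np.argmax(st[1:,4])
t=(m&(h[...,2]>np.percentile(h[...,2][m],60))).astype(np.uint8)
k,l2,st,ce=cv2.connectedComponentsWithStats(t); j=1+np.argmax(st[1:,4]); print(st[j],at_z(s,ce[j],206),sensors.read_t(),sensors.read_wrist_force())
def crop(n,X):
    s=snapshot(n);q=proj(s,X).astype(int);return cv2.resize(s["frame"][q[1]-60:q[1]+60,q[0]-50:q[0]+50],(400,480))
cv2.imwrite("pics/j.png",np.hstack([crop("side",[556,-4,100]),crop("side",[560,-248,40])]))
E
```

```text
True [556.22038462  -5.25100556 145.53243544] [0.17223758 0.61121752 3.93164118]
[300 166  22  22 373] [555.65536797  -4.28557053 206.        ] 32.175 [-0.69703843  0.22324026 -0.54894872]
```

View pics/j.png

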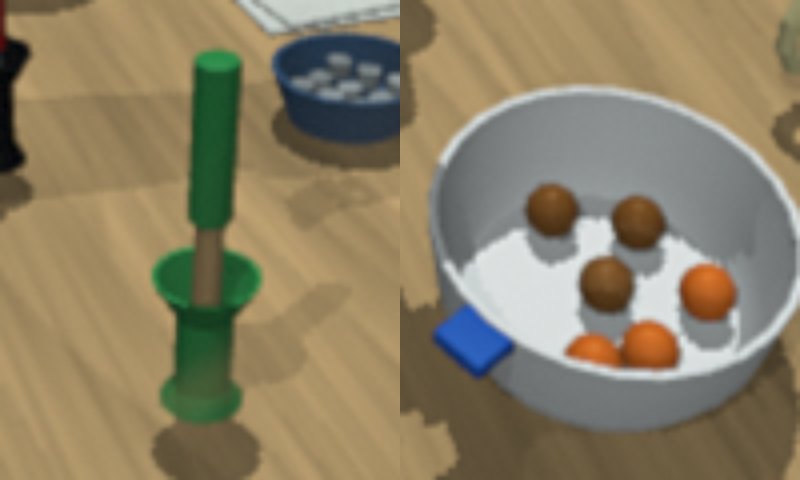

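```bash
python3 -c "
from h import *
print(workorder.sign_off(),sensors.read_t())"
```

```text
the job is handed in; nothing more can be done
the job is handed in; nothing more can be done
```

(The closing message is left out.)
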